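# Raise the tool-chest lid and lock its folding stay

### The job

Open the wooden tool chest: raise its lid, push the knee of the folding stay inside towards the lid's hinge, past straight and on to its stop, so that the stay locks, and let go. Then push the raised lid firmly in the closing direction, with about 10 N, to make sure that it holds, and take the hand away. Do not let the lid fall, and leave the other tools where they are.

Things in the scene. Friction and masses are not known exactly. Their poses are not given: they have to be found in the camera images.
- chest: wooden tool chest fixed to the bench, 200 mm deep (its x), 300 mm wide (its y), 100 mm high, open top with walls 9 mm thick, closed by a lid. Origin at the centre of its underside; +x points from the front (with the lid's bar) to the hinge side, z up; it stands with the hinge side roughly to the robot's right and the stay at the end farther from the robot
- chest_hinge (a point): middle of the lid's hinge axis, on the chest's upper rim (100 mm along +x from the chest's centre, 100 mm above the bench); the axis runs along the chest's y
- lid (a joint): angle of the lid, a wooden panel 200 x 300 x 10 mm (0.45 kg with its bar, varies 20 percent), rad: 0 closed, grows as the front rises; with the stay straight it is 1.22 (70 degrees) and can go no further, locked it is 1.20. The hinge is stiff: its friction (0.36 N m) lets the lid rest where it is left when above about 1.05, where a knock still drops it; below about 0.6 it falls shut
- lid_bar (a point): middle of the round steel bar at the lid's front, 12 mm thick, 126 mm long along the chest's y, its axis 45 mm beyond the lid's front edge, 245 mm from the hinge axis and 6 mm above the hinge axis in the lid's frame. Two 8 mm thick rods at 55 mm either side of its middle carry it. 39 mm are free between bar and chest front
- knee (a joint): unfolding of the stay's knee, rad: 0 folded (lid closed), 2.67 straight, 2.95 at its stop past straight (locked: the lid's weight then holds it against the stop)
- knee_bar (a point): middle of the steel cross bar on the stay's knee: 14 mm thick, 55 mm long along the chest's y, from the stay towards the chest's middle; this point at chest y = +84 mm. Pushed towards the hinge (chest +x, 5 to 15 N) it raises the lid its last bit, passes straight and meets a firm stop when 62 mm in front of the hinge axis and 37 mm above it
- stay_foot: lower link of the stay: flat steel, 77 mm, at chest y = +118 mm, pivoting in the chest (origin: this pivot, 100 mm in front of the hinge, 30 mm below). A like upper link runs from knee to lid, 120 mm from the hinge. Lid closed: knee folded forward and down. Lid up at 1.1: knee bar 47 mm above the rim, 103 mm before the hinge, under the leaning lid
- hammer: hammer with wooden handle lying on the bench on the hinge side of the chest; origin at its underside; leave alone
- mallet: wooden mallet, 260 mm long, head 65 x 110 x 60 mm, lying in front of the chest, beyond the bar, 60 mm high; leave alone
- chisel: small tool with a wooden handle, 150 mm long, lying inside the chest in its -y half; leave alone
- driver: screwdriver with black handle, 210 mm long, on the bench; leave alone
- spanner: steel spanner, 180 mm long, on the bench; leave alone
- offcut: offcut of board, 200 x 70 x 30 mm, on the bench; leave alone
- tin: plain steel tin, 74 mm across, 110 mm high, on the bench; leave alone

How it is judged:
By the outcome, as a careful person would: the job done as asked, in the order asked, and still so for the second after the job is handed in, with the robot touching nothing.
It also fails if it takes over 64 s, if anything falls off the work surface, if the arm or the gripper's body presses on something with over 40 N, if the wrist force passes 120 N, or if a joint passes its speed limit or range.

### The arm

A 6-joint arm with a two-finger parallel gripper is mounted at the origin on the work surface. World frame = base frame: x ahead of the robot, y to its left, z up, the work surface at z = 0. Lengths are in m, angles in rad, forces in N, time in s.
With the tool pointing down it reaches from about 0.25 to 0.775 m from the base axis. Payload 4 kg.
Tool frame: the origin (TCP) lies midway between the tips of the shut fingers; the grasp point (between the pads) lies 19 mm behind it (robot.hold_point_z is the distance from the TCP to the grasp point, in m); z points along the fingers, y is the line along which they close (so a half turn about z gives the same grasp; the last joint's range is limited). The gripper opens to 94 mm and grips with 3 to 60 N. Pads are 16 mm wide; open, the fingers measure 119 mm over their backs; the gripper's body (75 mm by 177 mm) begins 78 mm behind the grasp point.
Start: joints at [1.081, 0.087, 1.371, -0, 1.684, -0.103], TCP at [0.207, 0.509, 0.206] pointing down, gripper open.
Joint ranges: [-3.1, 3.1], [-0.76, 2.03], [0.27, 2.55], [-1.08, 4.22], [0.17, 2.65], [-2.57, 2.57]. Speed limits (rad/s): [2.79, 2.79, 3.14, 3.14, 3.14, 3.14].

### API

Orientations are given as [roll, pitch, yaw] about the fixed x, y, z axes, in that order (R = Rz(yaw) Ry(pitch) Rx(roll)).
In Python, from bench import readout, imaging, robot gives the robot as it stands.
- The arm moves only by the tool carry_out, never from a script. Its argument "motion" is text: rows parted by semicolons, each of 7 numbers parted by spaces: the shift along the tool's x, y, z each as a share of 200 mm, from -1 to 1, then the turn, a rotation vector about the tool's x, y, z each as a share of 120 degrees, from -1 to 1, then the opening, from 0 (shut) to 1 (fully open). A call has 1 to 12 rows; each row shifts and turns the commanded pose from where the row before left it, along the tool's axes as they then stand; what a row does not reach is not made up. A row lasts 1/8 s, in which the tool goes at most 62.5 mm and 10.7 degrees, less where a joint would pass 70% of its speed; a pose out of reach is approached as far as the arm can. A call with a number of a shift or a turn outside -1 to 1 is refused whole. A call with a gripper value outside its range is refused whole. The fingers move at their own pace and stop on an object; the grip force is fixed at half the most. Time passes only in rows, so rows that do not move let the fingers close. It gives the time, the measured TCP pose, the force, the opening and the grip force at its end, in the units of the state.
- readout.get_obs(): the state, without advancing time (a new reading comes with each control period).
- imaging.snapshot(name): name is "scene" or "top" or "wrist"; returns a dict with "pixels" (420x560x3 uint8, red, green, blue), "fx", "fy", "cx", "cy" (pixels), "dist_coeffs" ([k1, k2, p1, p2, k3] as OpenCV has them; the pictures are not rectified), "R" (3x3) and "t" (3): a world point X has camera coordinates R X + t. Camera axes: x right, y down, z forward; pixel columns grow to the right and rows downward; lengths in m; the calibration is good to about 2 mm. A picture is of the moment at which its call begins. There is no depth.
- robot.close_job(): hands the job in; it is judged then, once.
The state is a dict: "time": time; "joint_positions": joint angles; "qvel": joint speeds; "joint_torque": joint torques, N m; "tool_pos": TCP position; "ee_rot": TCP orientation; "wrist_force": force on the tool from outside, world axes, zero at the start; "wrist_torque": the same for the moment, N m; "width": finger opening in m; "finger_force": force on a finger pad.
Only numpy, scipy, OpenCV 4.12 (cv2) and the standard library are available. Lean on these libraries where they do the work, as an engineer would, in place of code of your own. Each camera call takes 0.05 s, during which the arm holds its last target. There are 200 camera calls.

## Working session

There is one attempt and no reset: what is moved stays moved. The work goes in short steps, Python scripts to look and compute and a tool call to move; the robot and the scene stay as the last step left them, time stands still between calls to the robot, and variables do not carry over. Pictures are saved under pics/ and viewed, at most 10 in all, crops included, and the job is handed in when it is done.

Besides the shell and the picture viewer there is one more tool, called as name(argument=value, ...) on one line, values as JSON. carry_out: Moves the arm, as the interface text tells. Its arguments: {"type":"object","properties":{"motion":{"type":"string"}},"required":["motion"]}

```bash
mkdir -p pics; cat > h.py <<'E'
import numpy as np,cv2,pickle
from bench import readout,imaging,robot
def snap(n,f):
    s=imaging.snapshot(n); cv2.imwrite('pics/'+f+'.png',cv2.cvtColor(np.asarray(s['pixels']),cv2.COLOR_RGB2BGR)); pickle.dump(s,open('pics/'+f+'.pkl','wb'));return s
def load(f): return pickle.load(open('pics/'+f+'.pkl','rb'))
def cam(s): return np.array([[s['fx'],0,s['cx']],[0,s['fy'],s['cy']],[0,0,1.]]),np.array(s['dist_coeffs'],float),np.array(s['R']),np.array(s['t'])
def atz(s,uv,z):
    K,d,R,t=cam(s);p=cv2.undistortPoints(np.array([[uv]],float),K,d)[0,0]
    r=R.T@np.array([p[0],p[1],1]);c=-R.T@t;return c+r*(z-c[2])/r[2]
def proj(s,X):
    K,d,R,t=cam(s);return cv2.projectPoints(np.atleast_2d(np.array(X,float)),cv2.Rodrigues(R)[0],t,K,d)[0][:,0]
E
python3 - <<'E'
from h import *
a=snap('top','t0');b=snap('scene','s0')
im=np.vstack([cv2.imread('pics/t0.png')]);cv2.imwrite('pics/t0b.png',cv2.resize(im,(800,600),interpolation=cv2.INTER_CUBIC))
for s in(a,b):print(-np.array(s['R']).T@s['t'])
print(readout.get_obs())
E
```

```text
[0.47050237 0.0409521  1.14233419]
[ 1.52562565 -0.41122749  1.06407476]
{'time': 0.1, 'joint_positions': array([ 1.08090830e+00,  8.79098018e-02,  1.37209449e+00,  5.18282263e-06,
        1.68360420e+00, -1.03097514e-01]), 'qvel': array([-0.00068913, -0.00307137, -0.00304292,  0.00313829, -0.00090247,
       -0.00058158]), 'joint_torque': array([ 1.45275506e-03, -3.41254163e+01, -3.03301620e+01,  7.18936999e-02,
        3.04103410e-02, -1.00392458e-04]), 'tool_pos': array([0.2072377 , 0.50893002, 0.20440991]), 'ee_rot': array([-3.13958804e+00, -2.12584307e-04,  2.75480251e+00]), 'wrist_force': array([-0.62141151, -0.02075712, -0.29601378]), 'wrist_torque': array([-0.01981992, -0.02339622, -0.00051227]), 'finger_force': 0.0, 'width': 0.09400865428172274}
```

View pics/t0b.png

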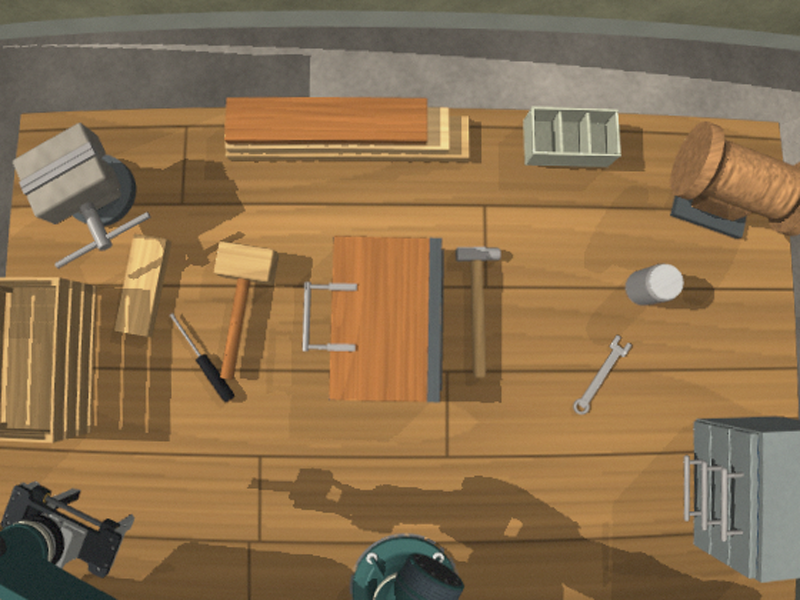

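View pics/s0.png

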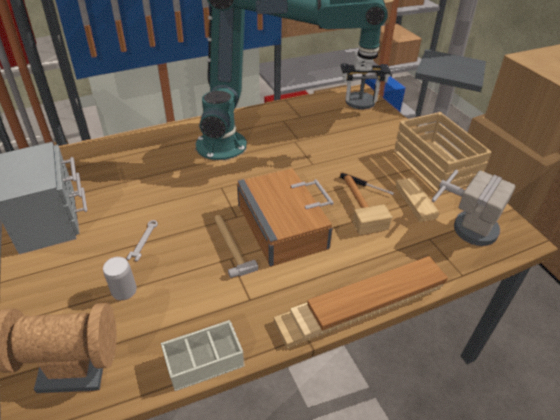

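Top (800x600 view): the bar runs from (307,285) to (305,349). The lid's front corners are at (333,237) and (330,400), with the hinge strip's outer edge from (441,238) to (440,401). The mallet is in front, the hammer behind.

```bash
python3 - <<'E'
from h import *
from scipy.optimize import least_squares
s=load('t0')
k=0.7
P=np.array([[333,237],[330,400],[441,238],[440,401]])*k
for p in P: print(atz(s,p,.11).round(4))
for p in [[307,285],[305,349]]: print('bar',atz(s,np.array(p)*k,.106).round(4))
for p in [[216,275],[276,283],[218,242],[277,250]]: print('mallet',atz(s,np.array(p)*k,.06).round(4))
im=cv2.imread('pics/t0.png')[150:300,190:370];cv2.imwrite('pics/c0.png',cv2.resize(im,(720,600),interpolation=cv2.INTER_CUBIC))
im=cv2.imread('pics/s0.png')[150:270,220:380];cv2.imwrite('pics/c1.png',cv2.resize(im,(800,600),interpolation=cv2.INTER_CUBIC))
E
```

```text
[0.6786 0.1361 0.11  ]
[0.3809 0.1374 0.11  ]
[ 0.6783 -0.0636  0.11  ]
[ 0.3798 -0.0611  0.11  ]
bar [0.5896 0.1828 0.106 ]
bar [0.4724 0.1844 0.106 ]
mallet [0.6134 0.3663 0.06  ]
mallet [0.5984 0.249  0.06  ]
mallet [0.6781 0.3648 0.06  ]
mallet [0.6627 0.2487 0.06  ]
```

View pics/c0.png

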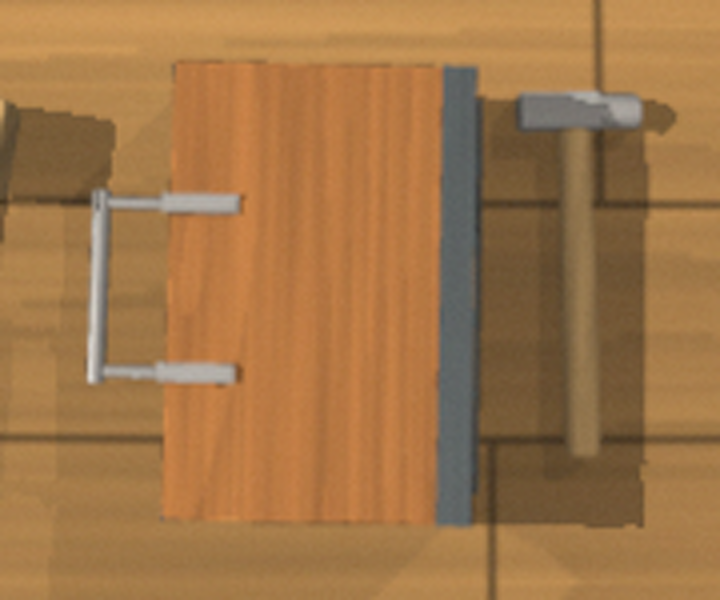

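View pics/c1.png

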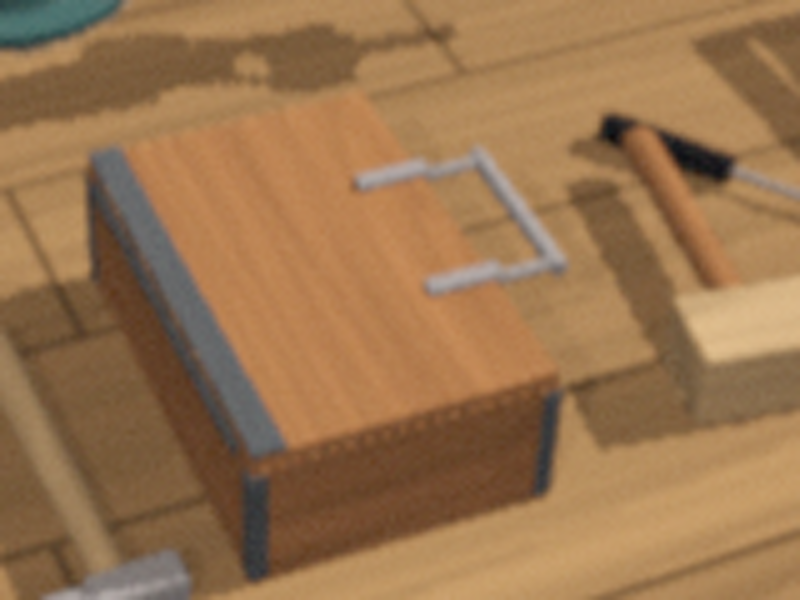

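Crop 0 shows the lid corners at (176,62), (163,520), (477,67) and (471,525), with the bar running from (99,192) to (95,382). I'll fit the chest pose to these.

```bash
python3 - <<'E'
from h import *
from scipy.optimize import least_squares
s=load('t0')
px=np.array([[176,62],[163,520],[477,67],[471,525],[99,192],[95,382]])/4+[190,150]
M=np.array([[-100,150,110],[-100,-150,110],[100,150,110],[100,-150,110],[-145,63,106],[-145,-63,106]])/1e3
def W(p):
    a=p[2];return np.c_[p[0]+M[:,0]*np.cos(a)-M[:,1]*np.sin(a),p[1]+M[:,0]*np.sin(a)+M[:,1]*np.cos(a),M[:,2]]
f=lambda p:(proj(s,W(p))-px).ravel()
r=least_squares(f,[.53,.04,-1.57]);print(r.x,f(r.x).reshape(-1,2).round(2))
print(W(r.x).round(4))
s1=load('s0');print((proj(s1,W(r.x))-[220,150])*5)
a=r.x[2];ex=np.array([np.cos(a),np.sin(a)]);print('hinge',r.x[:2]+.1*ex,'bar',r.x[:2]-.145*ex)
E
```

```text
[ 0.5293269   0.03723098 -1.58421702] [[-0.57 -0.36]
 [-0.44  0.08]
 [-0.11 -0.01]
 [ 0.12  0.15]
 [ 0.74 -0.26]
 [ 0.26  0.39]]
[[ 0.6807  0.1352  0.11  ]
 [ 0.3807  0.1392  0.11  ]
 [ 0.678  -0.0648  0.11  ]
 [ 0.378  -0.0607  0.11  ]
 [ 0.5943  0.1814  0.106 ]
 [ 0.4683  0.1831  0.106 ]]
[[553.74862791 366.68000359]
 [354.28623928  86.33865308]
 [244.34778596 455.8761859 ]
 [ 78.79263071 152.81485599]
 [553.41289784 264.51118875]
 [467.32702094 149.12701137]]
hinge [ 0.52798487 -0.06276001] bar [0.53127284 0.18221793]
```

carry_out(motion="0 0 0 0 0 -0.06 0.45; 0 0 0 0 0 -0.06 0.45; 0 0 0 0 0 -0.058 0.45; -0.205 -0.2 0 0 0 0 0.45; -0.205 -0.2 0 0 0 0 0.45; -0.205 -0.2 0 0 0 0 0.45; -0.205 -0.2 0 0 0 0 0.45; -0.205 -0.2 0 0 0 0 0.45; -0.205 -0.2 0 0 0 0 0.45; -0.205 -0.2 0 0 0 0 0.45; -0.205 -0.2 0 0 0 0 0.45; 0 0 0 0 0 0 0.45")

```text
time: 1.6
tool_pos: [0.5326, 0.1817, 0.204]
ee_rot: [-3.14, -0.002, 3.122]
wrist_force: [0.0, 0.6, -0.7]
width: 0.0423
finger_force: 0.0
```

```bash
cat >> h.py <<'E'
from scipy.spatial.transform import Rotation as Ro
C=np.array([.52933,.03723,0]);A=-1.5842
Rc=Ro.from_euler('z',A).as_matrix()
def c2w(p): return C+Rc@np.array(p)   # chest frame -> world
def delta(p,rpy=None):
    o=readout.get_obs();R=Ro.from_euler('xyz',o['ee_rot'])
    d=R.inv().apply(np.array(p)-o['tool_pos'])/.2
    r=np.zeros(3) if rpy is None else (R.inv()*Ro.from_euler('xyz',rpy)).as_rotvec()/np.radians(120)
    return d.round(3),r.round(3)
E
python3 - <<'E'
from h import *
o=readout.get_obs();print({k:np.round(v,3) for k,v in o.items()})
print(delta(c2w([-.145,0,.087]),[np.pi,0,A-np.pi/2+2*np.pi]))
E
```

```text
{'time': np.float64(1.6), 'joint_positions': array([ 2.280e-01,  1.180e-01,  1.340e+00, -1.000e-03,  1.686e+00,
       -1.323e+00]), 'qvel': array([ 0.067, -0.031,  0.025,  0.041,  0.022,  0.024]), 'joint_torque': array([ -1.574, -34.919, -30.806,  -0.325,  -0.098,  -0.155]), 'tool_pos': array([0.533, 0.182, 0.204]), 'ee_rot': array([-3.140e+00, -2.000e-03,  3.122e+00]), 'wrist_force': array([ 0.031,  0.555, -0.662]), 'wrist_torque': array([0.046, 0.012, 0.013]), 'finger_force': np.float64(0.0), 'width': np.float64(0.042)}
(array([0.006, 0.003, 0.585]), array([-0.001, -0.001, -0.003]))
```

carry_out(motion="0.006 0.003 0.15 0 0 0 0.45; 0 0 0.15 0 0 0 0.45; 0 0 0.15 0 0 0 0.45; 0 0 0.1 0 0 0 0.45; 0 0 0.035 0 0 0 0.45; 0 0 0 0 0 0 0.45")

```text
time: 2.35
tool_pos: [0.5292, 0.1861, 0.0884]
ee_rot: [3.141, -0.001, 3.128]
wrist_force: [-0.2, -0.4, 0.9]
width: 0.0425
finger_force: 0.0
```

```bash
python3 - <<'E'
from h import *
a=snap('scene','s1');im=cv2.imread('pics/s1.png')[120:270,220:420];cv2.imwrite('pics/c2.png',cv2.resize(im,(800,600),interpolation=cv2.INTER_CUBIC))
print(delta(c2w([-.145,0,.087])))
E
```

```text
(array([-0.007, -0.019,  0.011]), array([0., 0., 0.]))
```

View pics/c2.png

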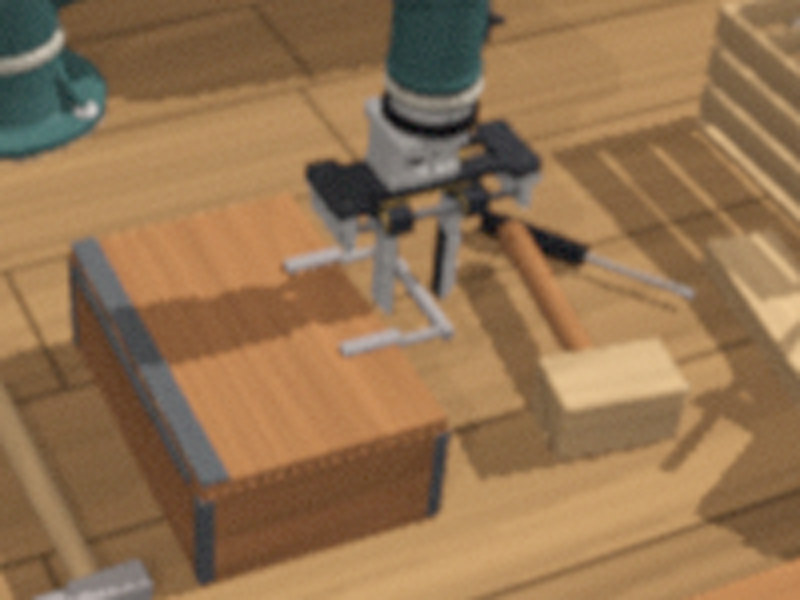

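The fingers straddle the bar at about (410,285), with the inner finger between the bar and the lid's edge. I'll close them.

carry_out(motion="0 -0.019 0.01 0 0 0 0.2; 0 0 0 0 0 0 0; 0 0 0 0 0 0 0; 0 0 0 0 0 0 0; 0 0 0 0 0 0 0")

```text
time: 3.02
tool_pos: [0.5301, 0.1848, 0.087]
ee_rot: [3.135, 0.001, 3.128]
wrist_force: [1.6, 8.2, -1.6]
width: 0.011
finger_force: 30.0
```

```bash
python3 - <<'E'
from h import *
def bar(q): return np.array([.1-.245*np.cos(q)-.006*np.sin(q),0,.1+.245*np.sin(q)-0+.006*np.cos(q)])
o=readout.get_obs();R=Ro.from_euler('xyz',o['ee_rot'])
qs=np.r_[np.linspace(0,1.0,13)]
print('measured bar chest',Rc.T@(o['tool_pos']-[0,0,.019]*np.array([0,0,-1])-C),o['wrist_force'],o['width'])
for seg in (np.linspace(0,.84,13),np.linspace(.84,1.16,7)):
    P=[c2w(bar(q)) for q in seg]
    for a,b in zip(P,P[1:]): print(np.round(R.inv().apply(b-a)/.2,3))
E
```

```text
measured bar chest [-0.14758576 -0.00123092  0.10599648] [ 1.59023479  8.19611789 -1.5911976 ] 0.01104657712203599
[-0.    -0.    -0.086]
[-0.    -0.006 -0.085]
[-0.    -0.012 -0.084]
[-0.    -0.018 -0.083]
[-0.    -0.024 -0.081]
[-0.    -0.03  -0.079]
[-0.    -0.035 -0.076]
[-0.    -0.041 -0.073]
[-0.    -0.046 -0.07 ]
[-0.    -0.051 -0.067]
[-0.    -0.056 -0.063]
[-0.    -0.06  -0.058]
[-0.    -0.048 -0.041]
[-0.    -0.051 -0.039]
[-0.    -0.053 -0.036]
[-0.    -0.055 -0.033]
[-0.    -0.057 -0.03 ]
[-0.    -0.058 -0.027]
```

carry_out(motion="0 0.008 -0.04 0 0 0 0; 0 0 -0.046 0 0 0 0; 0 -0.006 -0.085 0 0 0 0; 0 -0.012 -0.084 0 0 0 0; 0 -0.018 -0.083 0 0 0 0; 0 -0.024 -0.081 0 0 0 0; 0 -0.03 -0.079 0 0 0 0; 0 -0.035 -0.076 0 0 0 0; 0 -0.041 -0.073 0 0 0 0; 0 -0.046 -0.07 0 0 0 0; 0 -0.051 -0.067 0 0 0 0; 0 0 0 0 0 0 0")

```text
time: 4.53
tool_pos: [0.5289, 0.1265, 0.2437]
ee_rot: [-3.135, -0.001, 3.123]
wrist_force: [2.9, -8.1, -6.7]
width: 0.0109
finger_force: 30.0
```

```bash
sed -i 's/.03723,0/.0398,0/' h.py; cat >> h.py <<'E'
def barp(q): return np.array([.1-.245*np.cos(q)-.006*np.sin(q),0,.1+.245*np.sin(q)+.006*np.cos(q)])
def where():
    o=readout.get_obs();R=Ro.from_euler('xyz',o['ee_rot']).as_matrix()
    c=Rc.T@(o['tool_pos']-.019*R[:,2]-C);v=c-[.1,0,.1];print('chest grasp',c.round(4),'r',np.hypot(v[0],v[2]).round(4),'q',(np.arctan2(v[2],-v[0])-.0245).round(3),'F',Rc.T@o['wrist_force'],'j',o['joint_positions'].round(3))
E
python3 - <<'E'
from h import *
where()
o=readout.get_obs();R=Ro.from_euler('xyz',o['ee_rot'])
d=barp(1.15);d[2]-=.019;print(delta(c2w(d)))
E
```

```text
chest grasp [-0.0868 -0.0016  0.2627] r 0.2477 q 0.692 F [ 8.03955137  2.96403806 -6.65416178] j [ 0.134  0.071  1.313 -0.006  1.759 -1.419]
(array([-0.01 , -0.407, -0.314]), array([0., 0., 0.]))
```

```bash
sed -i 's/cos(q)-.006\*np.sin/cos(q)+.006*np.sin/' h.py
python3 - <<'E'
from h import *
o=readout.get_obs();R=Ro.from_euler('xyz',o['ee_rot'])
for q in(.69,1.15):
    d=barp(q);d[2]-=.019;print(delta(c2w(d)))
qs=np.linspace(.69,1.15,11);P=[c2w(barp(q)) for q in qs]
for a,b in zip(P,P[1:]): print(np.round(R.inv().apply(b-a)/.2,3))
E
```

```text
(array([-0.008, -0.007,  0.011]), array([0., 0., 0.]))
(array([-0.01 , -0.462, -0.314]), array([0., 0., 0.]))
[-0.    -0.038 -0.041]
[-0.   -0.04 -0.04]
[-0.    -0.042 -0.038]
[-0.    -0.044 -0.036]
[-0.    -0.045 -0.034]
[-0.    -0.047 -0.032]
[-0.    -0.048 -0.03 ]
[-0.    -0.049 -0.027]
[-0.    -0.051 -0.025]
[-0.    -0.052 -0.023]
```

carry_out(motion="0 -0.053 -0.03 0 0 0 0; 0 -0.04 -0.04 0 0 0 0; 0 -0.042 -0.038 0 0 0 0; 0 -0.044 -0.036 0 0 0 0; 0 -0.045 -0.034 0 0 0 0; 0 -0.047 -0.032 0 0 0 0; 0 -0.048 -0.03 0 0 0 0; 0 -0.049 -0.027 0 0 0 0; 0 -0.051 -0.025 0 0 0 0; 0 -0.03 -0.013 0 0 0 0; 0 0 0 0 0 0 0")

```text
time: 5.9
tool_pos: [0.5276, 0.0419, 0.3094]
ee_rot: [3.139, 0.006, 3.129]
wrist_force: [-0.0, 4.7, 8.2]
width: 0.0111
finger_force: 30.0
```

```bash
python3 - <<'E'
from h import *
where()
d=barp(1.14);d[2]-=.019;print(delta(c2w(d)))
E
```

```text
chest grasp [-0.0021 -0.0019  0.3284] r 0.2502 q 1.126 F [-4.70243544 -0.11113373  8.21914886] j [-0.03   0.039  1.217  0.003  1.879 -1.587]
(array([-0.009, -0.026,  0.016]), array([0., 0., 0.]))
```

carry_out(motion="0 0.005 -0.01 0 0 0 0; 0 0 0 0 0 0 0.15; 0 0 0 0 0 0 0.25; 0 0 0 0 0 0 0.4; 0 0 0 0 0 0 0.4; 0 0 -0.05 0 0 0 0.4; 0 0 -0.1 0 0 0 0.4; 0 0 -0.15 0 0 0 0.4; 0 0 -0.15 0 0 0 0.4; 0 0 0 0 0 0 0.4")

```text
time: 7.15
tool_pos: [0.5284, 0.0418, 0.3997]
ee_rot: [-3.141, 0.007, 3.128]
wrist_force: [-0.0, -0.0, 0.2]
width: 0.0371
finger_force: 0.0
```

```bash
python3 - <<'E'
from h import *
where()
a=snap('scene','s2');im=cv2.imread('pics/s2.png')[60:270,180:460];cv2.imwrite('pics/c3.png',cv2.resize(im,(800,600),interpolation=cv2.INTER_CUBIC))
E
```

```text
chest grasp [-0.002  -0.001   0.4187] r 0.3346 q 1.237 F [ 0.00622189 -0.03532274  0.23007419] j [-0.028  0.084  0.989 -0.     2.062 -1.585]
```

View pics/c3.png

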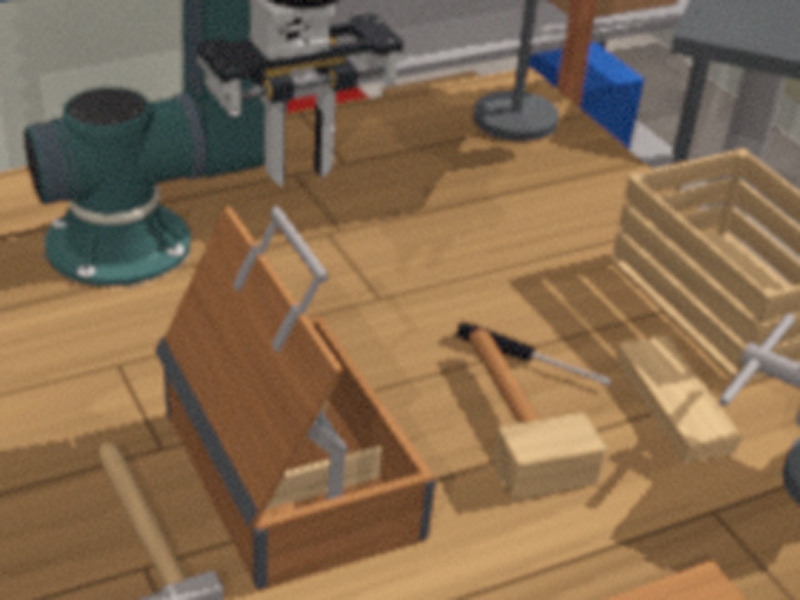

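Bar ends are at crop (278,212) and (322,275), and the stay's knee is forward at about (340,450). The lid is resting open. Next I'll estimate the lid angle and plan the knee push.

```bash
cat >> h.py <<'E'
def knee(q,side=-1):
    P=.12*np.array([-np.cos(q),np.sin(q)]);F=np.array([-.1,-.03]);d=P-F;L=np.hypot(*d);h=np.sqrt(max(.0771**2-L*L/4,0))
    u=d/L;n=np.array([-u[1],u[0]])  # forward/up
    k=(P+F)/2+n*h*(-side);return np.array([.1+k[0],.084,.1+k[1]])
E
python3 - <<'E'
from h import *
s=load('s2');px=np.array([[278,212],[322,275]])*.35+[180,60]
for q in(1.0,1.05,1.1,1.15,1.2):
    b=barp(q);W=[c2w(b+[0,y,0]) for y in(-.063,.063)];print(q,(proj(s,W)-px).round(1).tolist(),'knee',knee(q).round(4),knee(q,1).round(4))
# tool pose for knee push: tool z = chest (sin60.., -.5), tool y along chest y
for tilt in(50,60):
    t=np.radians(tilt);z=np.array([np.sin(t),0,-np.cos(t)])
    for sg in(1,-1):
        y=np.array([0,sg,0]);x=np.cross(y,z);R=Rc@np.c_[x,y,z];e=Ro.from_matrix(R).as_euler('xyz')
        print(tilt,sg,e.round(4),delta(c2w([-.1,.084,.25]),e))
E
```

```text
1.0 [[5.7, 1.2], [7.8, 2.2]] knee [-0.0179  0.084   0.145 ] [0.053 0.084 0.126]
1.05 [[2.5, 0.2], [4.5, 1.2]] knee [-0.0108  0.084   0.1463] [0.0511 0.084  0.1277]
1.1 [[-0.9, -0.7], [0.9, 0.4]] knee [-0.003  0.084  0.147] [0.0485 0.084  0.1299]
1.15 [[-4.4, -1.4], [-2.7, -0.2]] knee [0.0061 0.084  0.1469] [0.0449 0.084  0.1327]
1.2 [[-8.0, -1.9], [-6.5, -0.7]] knee [0.0183 0.084  0.1449] [0.0383 0.084  0.1369]
50 1 [3.1416 0.8727 1.5574] (array([-0.424,  0.49 ,  0.739]), array([ 0.326, -0.324,  0.697]))
50 -1 [-3.1416 -0.8727 -1.5842] (array([-0.424,  0.49 ,  0.739]), array([ 0.324,  0.326, -0.699]))
60 1 [3.1416 1.0472 1.5574] (array([-0.424,  0.49 ,  0.739]), array([ 0.39 , -0.388,  0.673]))
60 -1 [-3.1416 -1.0472 -1.5842] (array([-0.424,  0.49 ,  0.739]), array([ 0.389,  0.39 , -0.675]))
```

carry_out(motion="0 0.2 0 0 0 0 0; 0 0.2 0 0 0 0 0; 0 0.2 0 0 0 0 0; 0 0.2 0 0 0 0.083 0; 0 0 0 0 0 0.083 0; 0 0 0 0 0 0.083 0; 0 0 0 0 0 0.083 0; 0 0 0 0 0 0.083 0; 0 0 0 0 0 0.083 0; 0 0 0 0 0 0.083 0; 0 0 0 0 0 0.083 0; 0 0 0 0 0 0.083 0")

```text
time: 8.7
tool_pos: [0.5297, 0.2017, 0.3941]
ee_rot: [-3.138, 0.001, 1.557]
wrist_force: [-0.6, 0.2, 0.2]
width: 0.0007
finger_force: 0.0
```

```bash
python3 - <<'E'
from h import *
where()
print(delta(c2w([-.15,.084,.3]),[np.pi,np.radians(50),1.5574]))
E
```

```text
chest grasp [-0.1619 -0.0017  0.4131] r 0.4082 q 0.85 F [-0.19547922 -0.64046606  0.1540564 ] j [0.264 0.174 0.899 0.    2.072 0.277]
(array([-0.059,  0.431,  0.469]), array([-0.002, -0.416,  0.001]))
```

carry_out(motion="0 0.108 0 0 -0.07 0 0; 0 0.108 0 0 -0.07 0 0; 0 0.108 0 0 -0.07 0 0; 0 0.107 0 0 -0.07 0 0; 0 0 0 0 -0.07 0 0; 0 0 0 0 -0.066 0 0; 0 0 0 0 0 0 0")

```text
time: 9.57
tool_pos: [0.6165, 0.2034, 0.3901]
ee_rot: [-3.126, 0.876, 1.579]
wrist_force: [-0.5, 0.1, -0.7]
width: 0.0003
finger_force: 0.0
```

```bash
python3 - <<'E'
from h import *
where()
e=[np.pi,np.radians(50),1.5574]
n=np.array([np.sin(np.radians(50)),0,-np.cos(np.radians(50))])
for g in(.06,.02):print(delta(c2w(knee(1.1)-n*(.007+g)),e))
E
```

```text
chest grasp [-0.1793  0.085   0.4022] r 0.4115 q 0.8 F [-0.1179416  -0.54197346 -0.65251434] j [ 0.579  0.673  0.48  -0.998  2.28   0.006]
(array([0.415, 0.   , 1.064]), array([0.   , 0.002, 0.007]))
(array([0.416, 0.   , 1.264]), array([0.   , 0.002, 0.007]))
```

carry_out(motion="0.14 0 0 0 0 0 0; 0.14 0 0 0 0 0 0; 0.135 0 0.1 0 0 0 0; 0 0 0.2 0 0 0 0; 0 0 0.2 0 0 0 0; 0 0 0.2 0 0 0 0; 0 0 0.2 0 0 0 0; 0 0 0.16 0 0 0.007 0; 0 0 0 0 0 0 0; 0 0 0 0 0 0 0")

```text
time: 10.82
tool_pos: [0.6158, 0.0926, 0.1979]
ee_rot: [3.12, 0.869, 1.537]
wrist_force: [0.4, 0.3, 0.3]
width: 0.0008
finger_force: 0.0
```

```bash
python3 - <<'E'
from h import *
where()
e=[np.pi,np.radians(50),1.5574]
n=np.array([np.sin(np.radians(50)),0,-np.cos(np.radians(50))])
for g in(.06,.02,0):print(delta(c2w(knee(1.1)-n*(.007+g)),e))
s=load('s2');a=snap('top','t2');b=snap('scene','s3')
im=np.hstack([cv2.resize(cv2.imread('pics/t2.png')[140:300,200:360],(400,400),interpolation=cv2.INTER_CUBIC),cv2.resize(cv2.imread('pics/s3.png')[130:260,230:360],(400,400),interpolation=cv2.INTER_CUBIC)]);cv2.imwrite('pics/c4.png',im)
k=knee(1.1);W=[c2w(k+[0,y,0]) for y in(-.0275,0,.0275)]
print(((proj(a,W)-[200,140])*2.5).round(),((proj(b,W)-[230,130])*400/130+[400,0]).round())
E
```

```text
chest grasp [-0.0685  0.0856  0.2102] r 0.2013 q 0.555 F [-0.30428155  0.36327156  0.33002172] j [ 0.449  0.506  1.106 -0.805  1.885  0.356]
(array([ 0.031, -0.009,  0.024]), array([ 0.003, -0.002, -0.006]))
(array([ 0.03 , -0.01 ,  0.224]), array([ 0.003, -0.002, -0.006]))
(array([ 0.03 , -0.011,  0.324]), array([ 0.003, -0.002, -0.006]))
[[171. 149.]
 [172. 122.]
 [172.  95.]] [[584. 223.]
 [596. 241.]
 [607. 259.]]
```

View pics/c4.png

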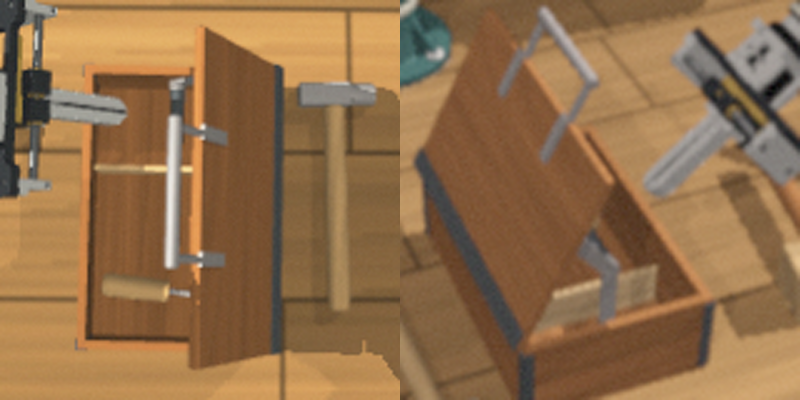

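The top crop shows the knee bar at about (177,100), roughly 4 mm nearer the hinge than I modelled, so the lid is at about 1.12. The tip is at (126,108), lined up with it. I'll approach.

carry_out(motion="0.03 -0.01 0.05 0 0 -0.006 0; 0 0 0.05 0 0 0 0; 0 0 0.05 0 0 0 0; 0 0 0.05 0 0 0 0; 0 0 0.04 0 0 0 0; 0 0 0 0 0 0 0; 0 0 0 0 0 0 0")

```text
time: 11.8
tool_pos: [0.6133, 0.0596, 0.161]
ee_rot: [3.138, 0.871, 1.559]
wrist_force: [-0.4, -0.4, 0.9]
width: 0.0004
finger_force: 0.0
```

```bash
python3 - <<'E'
from h import *
where()
o=readout.get_obs();R=Ro.from_euler('xyz',o['ee_rot']);print('tcp',Rc.T@(o['tool_pos']-C))
e=[np.pi,np.radians(50),1.5574]
n=np.array([np.sin(np.radians(50)),0,-np.cos(np.radians(50))])
K=[knee(q) for q in(1.1,1.13,1.16,1.19,1.21,1.2199)]+[knee(q,1) for q in(1.21,1.2)]
for k in K:print(k.round(4),delta(c2w(k-n*.007),e))
E
```

```text
chest grasp [-0.0355  0.0836  0.1732] r 0.154 q 0.471 F [ 0.44498452 -0.40024775  0.93623269] j [ 0.408  0.49   1.205 -0.802  1.799  0.373]
tcp [-0.02092836  0.08371988  0.16099842]
[-0.003  0.084  0.147] (array([-0.004,  0.001,  0.079]), array([ 0.002, -0.001,  0.001]))
[0.0023 0.084  0.1471] (array([-0.021,  0.001,  0.099]), array([ 0.002, -0.001,  0.001]))
[0.0081 0.084  0.1467] (array([-0.039,  0.001,  0.122]), array([ 0.002, -0.001,  0.001]))
[0.0153 0.084  0.1456] (array([-0.058,  0.001,  0.153]), array([ 0.002, -0.001,  0.001]))
[0.022  0.084  0.1439] (array([-0.073,  0.   ,  0.184]), array([ 0.002, -0.001,  0.001]))
[0.0294 0.084  0.1413] (array([-0.087,  0.   ,  0.221]), array([ 0.002, -0.001,  0.001]))
[0.0356 0.084  0.1384] (array([-0.095,  0.   ,  0.254]), array([ 0.002, -0.001,  0.001]))
[0.0383 0.084  0.1369] (array([-0.099,  0.   ,  0.269]), array([ 0.002, -0.001,  0.001]))
```

carry_out(motion="-0.01 0 0.05 0 0 0 0; -0.011 0 0.049 0 0 0 0; -0.018 0 0.023 0 0 0 0; -0.01 0 0.016 0 0 0 0; -0.009 0 0.015 0 0 0 0; -0.008 0 0.016 0 0 0 0; -0.007 0 0.015 0 0 0 0; 0 0 0 0 0 0 0")

```text
time: 12.8
tool_pos: [0.613, 0.0216, 0.1481]
ee_rot: [3.139, 0.871, 1.559]
wrist_force: [0.4, 0.6, 2.8]
width: 0.0004
finger_force: 0.9
```

```bash
cat > k.py <<'E'
from h import *
where()
o=readout.get_obs();print('tcp',Rc.T@(o['tool_pos']-C),o['ee_rot'])
n=np.array([np.sin(np.radians(50)),0,-np.cos(np.radians(50))])
print(delta(c2w(knee(1.2,1)-n*.007),[np.pi,np.radians(50),1.5574]))
E
python3 k.py
```

```text
chest grasp [0.0025 0.0838 0.1604] r 0.1147 q 0.53 F [-0.59425665  0.34846324  2.78607299] j [ 0.357  0.463  1.27  -0.811  1.736  0.366]
tcp [0.0170304  0.08389919 0.14813988] [3.1386158  0.87106488 1.55938914]
(array([-0.025,  0.   ,  0.082]), array([ 0.002, -0.001,  0.001]))
```

carry_out(motion="-0.007 0 0.018 0 0 0 0; -0.006 0 0.018 0 0 0 0; -0.005 0 0.016 0 0 0 0; -0.004 0 0.015 0 0 0 0; 0 0 0 0 0 0 0")

```text
time: 13.42
tool_pos: [0.6126, 0.0087, 0.1424]
ee_rot: [3.14, 0.871, 1.561]
wrist_force: [0.0, 0.7, 0.4]
width: 0.0005
finger_force: 0.0
```

```bash
python3 k.py
```

```text
chest grasp [0.0154 0.0836 0.1547] r 0.1007 q 0.549 F [-0.69550347 -0.00729771  0.38680773] j [ 0.339  0.456  1.292 -0.814  1.714  0.364]
tcp [0.02998315 0.08363447 0.14242106] [3.14044227 0.87114215 1.56064401]
(array([-0.006,  0.002,  0.014]), array([ 0.002, -0.001,  0.001]))
```

carry_out(motion="-0.003 0 0.014 0 0 0 0; 0 0 0.012 0 0 0 0; 0 0 0.012 0 0 0 0; 0 0 0 0 0 0 0")

```text
time: 13.92
tool_pos: [0.6128, 0.0052, 0.1408]
ee_rot: [3.135, 0.869, 1.557]
wrist_force: [-2.7, 10.3, 7.5]
width: 0.0004
finger_force: 6.6
```

```bash
python3 k.py; python3 - <<'E'
from h import *
a=snap('top','t4');b=snap('scene','s4')
im=np.hstack([cv2.resize(cv2.imread('pics/t4.png')[150:250,240:340],(400,400),interpolation=cv2.INTER_CUBIC),cv2.resize(cv2.imread('pics/s4.png')[130:260,230:360],(400,400),interpolation=cv2.INTER_CUBIC)]);cv2.imwrite('pics/c5.png',im)
E
```

```text
chest grasp [0.019  0.0838 0.1531] r 0.0969 q 0.556 F [-10.28396666  -2.81184107   7.4550104 ] j [ 0.334  0.452  1.3   -0.813  1.704  0.365]
tcp [0.03347383 0.08391593 0.14082662] [3.13475458 0.86863064 1.55727138]
(array([-0.   ,  0.   , -0.004]), array([ 0.003, -0.002, -0.   ]))
```

View pics/c5.png

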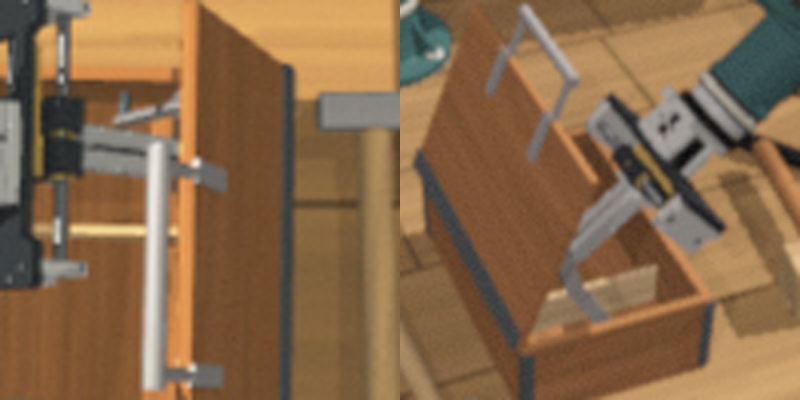

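The fingertip sits on the knee bar at (570,265), the stay is past straight, and the stop is firm at the expected position with about 13 N. One slightly firmer push, then retreat.

carry_out(motion="0 0 0.006 0 0 0 0; 0 0 0 0 0 0 0; 0 0 -0.04 0 0 0 0; 0 0 -0.06 0 0 0 0; 0 0 -0.15 0 0 0 0; 0 0 -0.2 0 0 0 0; 0 0 -0.2 0 0 0 0; 0 0 -0.2 0 0 0 0; 0 0 -0.2 0 0 0 0; 0 0 0 0 0 0 0")

```text
time: 15.28
tool_pos: [0.6146, 0.1646, 0.2748]
ee_rot: [3.133, 0.869, 1.557]
wrist_force: [0.1, -0.2, -0.1]
width: 0.0001
finger_force: 0.0
```

```bash
python3 k.py; python3 - <<'E'
from h import *
a=snap('scene','s5');im=cv2.imread('pics/s5.png')[130:260,230:360];cv2.imwrite('pics/c6.png',cv2.resize(im,(600,600),interpolation=cv2.INTER_CUBIC))
W=[c2w(knee(1.2,1)+[0,y,0]) for y in(-.0275,.0275,.034)]
print(((proj(a,W)-[230,130])*600/130).round())
print(((proj(a,[c2w(barp(1.2)+[0,y,0]) for y in(-.063,.063)])-[230,130])*600/130).round())
E
```

```text
chest grasp [-0.1404  0.0834  0.2871] r 0.3047 q 0.637 F [ 0.15343529  0.09745544 -0.14065542] j [ 0.537  0.566  0.865 -0.842  2.069  0.263]
tcp [-0.12592959  0.08360221  0.27483246] [3.13269    0.86901392 1.55706289]
(array([-0.003, -0.007,  1.037]), array([ 0.004, -0.002, -0.   ]))
[[218. 362.]
 [251. 416.]
 [255. 423.]]
[[181.  11.]
 [259. 118.]]
```

View pics/c6.png

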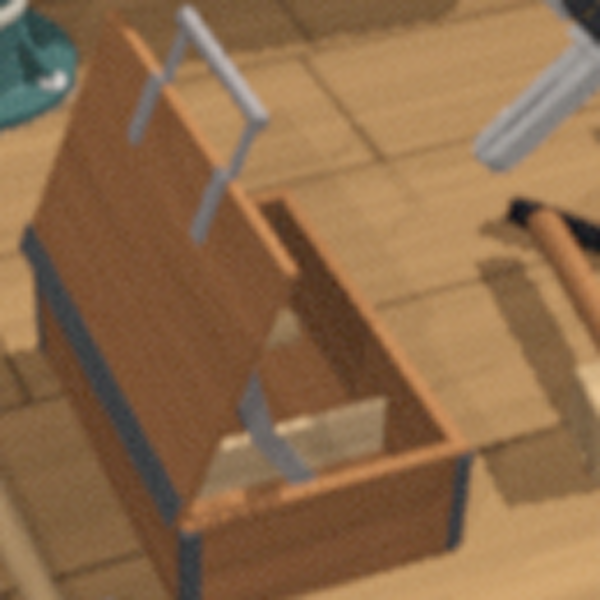

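The stay stays past straight with the knee at (255,420) and the lid up at 1.20. Next: untilt, rise, cross over behind the lid.

carry_out(motion="0 0 0 0 0.07 0 0; 0 0 0 0 0.07 0 0; 0 0 0 0 0.07 0 0; 0 0 0 0 0.07 0 0; 0 0 0 0 0.07 0 0; 0 0 0 0 0.066 0 0; 0 0 -0.2 0 0 0 0; 0 0 -0.2 0 0 0 0; 0 0 -0.2 0 0 0 0; 0 0 -0.2 0 0 0 0; 0 0 -0.2 0 0 0 0; 0 0 0 0 0 0 0")

```text
time: 16.82
tool_pos: [0.6143, 0.1612, 0.4756]
ee_rot: [3.134, -0.001, 1.559]
wrist_force: [0.7, -0.4, -0.2]
width: 0.0007
finger_force: 0.0
```

```bash
python3 - <<'E'
from h import *
where();print(readout.get_obs()['tool_pos'])
e=[np.pi,0,1.5574]
print(delta(c2w([.1,0,.47]),e),delta(c2w([.1,0,.265]),e))
E
```

```text
chest grasp [-0.1225  0.0832  0.4946] r 0.453 q 1.033 F [ 0.37284465  0.68244432 -0.2416236 ] j [ 1.680e-01  4.560e-01  3.570e-01 -1.000e-03  2.321e+00  1.790e-01]
[0.61425931 0.16123425 0.47556723]
(array([-1.112, -0.419,  0.024]), array([ 0.004, -0.   ,  0.001])) (array([-1.113, -0.426,  1.049]), array([ 0.004, -0.   ,  0.001]))
```

carry_out(motion="-0.16 -0.06 0 0 0 0 0; -0.16 -0.06 0 0 0 0 0; -0.16 -0.06 0 0 0 0 0; -0.16 -0.06 0 0 0 0 0; -0.16 -0.06 0 0 0 0 0; -0.16 -0.06 0 0 0 0 0; -0.15 -0.06 0.05 0 0 0 0; 0 0 0.2 0 0 0 0; 0 0 0.2 0 0 0 0; 0 0 0.2 0 0 0 0; 0 0 0.2 0 0 0 0; 0 0 0.18 0 0 0 0")

```text
time: 18.32
tool_pos: [0.5256, -0.0591, 0.2616]
ee_rot: [-3.137, -0.001, 1.56]
wrist_force: [1.0, 0.6, -0.7]
width: 0.0002
finger_force: 0.0
```

```bash
python3 - <<'E'
from h import *
where();print(readout.get_obs()['tool_pos'])
e=[np.pi,0,1.5574]
print(delta(c2w([.045+.008,0,.268]),e))
E
```

```text
chest grasp [ 0.0989 -0.0023  0.2806] r 0.1806 q 1.54 F [-0.578792    0.96811854 -0.67947402] j [-0.219  0.039  1.311  0.     1.795 -0.208]
[ 0.52561243 -0.05906602  0.26158274]
(array([ 0.23 ,  0.012, -0.032]), array([-0.002, -0.001,  0.001]))
```

carry_out(motion="0.06 0.012 -0.03 0 0 0 0; 0.07 0 0 0 0 0 0; 0.06 0 0 0 0 0 0; 0.02 0 0 0 0 0 0; 0.01 0 0 0 0 0 0; 0 0 0 0 0 0 0")

```text
time: 19.08
tool_pos: [0.5309, -0.0148, 0.2732]
ee_rot: [3.139, 0.0, 1.562]
wrist_force: [0.6, -0.1, -1.2]
width: 0.0002
finger_force: 0.1
```

carry_out(motion="0.01 0 0 0 0 0 0; 0.01 0 0 0 0 0 0; 0 0 0 0 0 0 0")

```text
time: 19.45
tool_pos: [0.5309, -0.0136, 0.273]
ee_rot: [3.14, 0.005, 1.559]
wrist_force: [0.1, -7.3, 1.2]
width: 0.0003
finger_force: 3.4
```

carry_out(motion="0.009 0 0 0 0 0 0; 0 0 0 0 0 0 0; 0 0 0 0 0 0 0; 0 0 0 0 0 0 0")

```text
time: 19.95
tool_pos: [0.5309, -0.0132, 0.273]
ee_rot: [3.14, 0.008, 1.557]
wrist_force: [-0.3, -10.1, 0.7]
width: 0.0008
finger_force: 4.8
```

carry_out(motion="0.004 0 0 0 0 0 0; 0 0 0 0 0 0 0; 0 0 0 0 0 0 0; 0 0 0 0 0 0 0")

```text
time: 20.45
tool_pos: [0.5309, -0.0131, 0.273]
ee_rot: [3.14, 0.009, 1.556]
wrist_force: [0.4, -11.5, 0.2]
width: 0.0006
finger_force: 5.5
```

carry_out(motion="-0.03 0 0 0 0 0 0; -0.1 0 0 0 0 0 0; -0.15 0 0 0 0 0 0; -0.15 0 -0.1 0 0 0 0; 0 0 -0.2 0 0 0 0; 0 0 -0.2 0 0 0 0; 0 0 -0.2 0 0 0 0; 0 0 0 0 0 0 0; 0 0 0 0 0 0 0")

```text
time: 21.58
tool_pos: [0.5298, -0.0939, 0.4115]
ee_rot: [-3.142, -0.001, 1.562]
wrist_force: [0.3, 0.1, -0.9]
width: 0.0004
finger_force: 0.0
```

```bash
python3 - <<'E'
from h import *
a=snap('scene','s6');im=cv2.imread('pics/s6.png')[130:260,230:360];cv2.imwrite('pics/c7.png',cv2.resize(im,(600,600),interpolation=cv2.INTER_CUBIC))
E
```

```text
(no output)
```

View pics/c7.png

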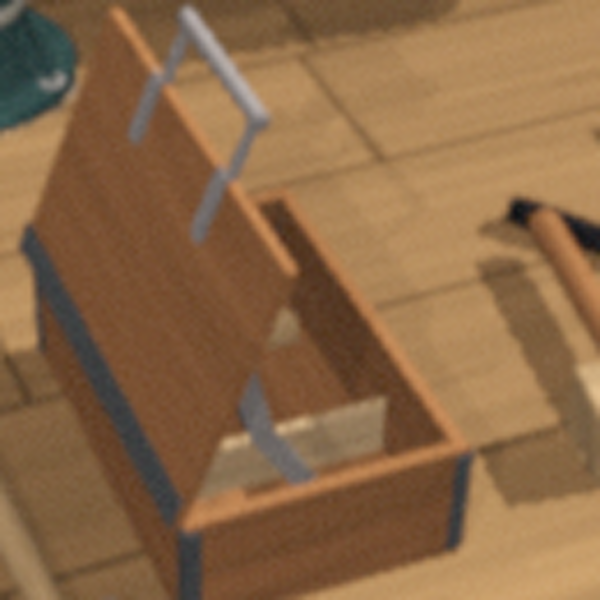

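The picture after the push matches the one before: the bar ends are at (185,12) and (262,118), the knee is at (255,420), and the hand is clear.

```bash
python3 -c "
from bench import robot;print(robot.close_job())"
```

```text
the job is handed in; nothing more can be done
None
```

The chest is open and the stay is locked past straight on its stop; the lid held a closing push of about 11 N without moving, and I handed the job in at about 22 s with the hand clear and the other tools untouched.

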